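# Scan a bottle under the toggle clamp and sort it

### The job

Swing the red-knobbed toggle clamp over centre until its pad is down on the bottle in the sloping nest, let go so that it holds the bottle by itself for about a second while the scanner reads it, then swing it back fully open. Then take the bottle out from under the scanner head and lay it flat in the crate of the same colour as its cap, lowering it in rather than dropping it. Leave the other bottles and the tin where they are.

Things in the scene. Friction and masses are not known exactly. Their poses are not given: they have to be found in the camera images.
- nest: Fixed check nest, base plate 260 x 220 mm with a bed sloping 35 degrees, rising along nest x. Origin on the table under the bottle's middle; x horizontal, uphill, away from the robot; y left; z up. The bottle's axis lies in the x-z plane, sloping 35 degrees, its middle 125 mm above the origin. Two V blocks 55 mm wide carry it; their tops are 20 mm below the axis.
- foot_stop (a point): Top edge of the yellow stop (50 mm wide, 10 mm thick) against the bottle's base at the low end of the bed; it is 2 mm below the bottle's axis, measured square to the slope.
- scanner_head (a point): Centre of the underside of the solid black scanner head, a box 95 (nest x) x 52 x 30 mm; nest x -25 to 70 mm, underside 300 mm and beam top 345 mm above the table. It blocks a gripper coming straight down; one tilted 35 degrees, square to the bottle axis and leaning back to the robot, passes. Lift the bottle 70 mm square to the slope, then draw it out 120 mm in nest -y before raising it.
- clamp (a joint): Toggle clamp angle, rad: 0 = pad just touching the bottle, 1.9 = open against its stop (arm leaning back away from the bottle). It starts open. A spring pulls it shut below about 0.6 rad and open above; it snaps over by itself once let go past that point. 3 to 6 N at the knob moves it; a gripped knob must be able to turn between the fingers.
- clamp_pivot (a point): Point on the hinge line of the clamp, which runs parallel to the bottle axis, nest (-26, 85, 162) mm: 85 mm to +y of the bottle axis middle and 45 mm above it square to the slope. The knob and pad swing about it in the plane square to the bottle axis.
- clamp_knob (a point): Centre of the red drum knob of the clamp, diameter 36 mm, 32 mm long between its flat faces along the hinge direction, at the end of the flat steel arm (14 mm wide), 150 mm from the pivot. At clamp angle q, from the pivot: -150 cos q mm along nest y and 150 sin q mm along the upward normal of the slope (normal = nest (-sin 35, 0, cos 35)).
- clamp_pad (a point): Face of the black rubber pad under the clamp arm, diameter 22 mm, 85 mm from the pivot.
- bottle: White plastic bottle with a blue cap and a blue band round it: body diameter 60 mm, 183 mm long over all, about 90 to 180 g. Origin on its axis, 90 mm from its base; x runs along the axis to the cap. The full diameter runs from -90 to +35 mm.
- bottle_cap (a point): End of the blue cap, on the bottle's axis, 93 mm from the bottle's origin.
- crate_blue: Fixed open blue crate, 300 (x) x 200 (y) x 85 mm high, walls and floor 6 mm; origin under its middle. Empty; it may stand on either side of the nest.
- crate_green: Fixed open green crate of the same size; it may stand on either side of the nest.
- green_bottle: Bystander: bottle of the same shape, grey with green cap and band, lying in the green crate.
- wine_bottle: Bystander: green glass bottle, standing, diameter 72 mm, 190 mm high. Origin under its middle.
- tin: Bystander: standing tin, diameter 74 mm, 100 mm high. Origin under its middle.
Things that resemble listed ones, but are neither listed nor needed, are in the scene too. Leave any purple or turquoise look-alike of the bottle alone.

How it is judged:
On the way, in this order (a step that is already met when the one before it is completed fails the run):
1. the clamp is shut on the bottle in the nest, pressing on it, and no finger touches the clamp, for 0.5 s (value of joint clamp below 0.08 rad and contact force between clamp and bottle above 2 N and contact force between each of the arm, the fingers and clamp below 0.3 N and distance of bottle from where it was at the start of the episode below 0.015 m), for 0.5 s.
2. the clamp is swung back open (over 1.6 rad) with the bottle still in the nest (value of joint clamp above 1.6 rad and distance of bottle from where it was at the start of the episode below 0.03 m), for 0.1 s.
3. the gripper lowers the bottle into the blue crate: its middle is less than 75 mm above the crate's underside while the fingers still hold it (x of bottle in the frame of crate_blue between -0.145 and 0.145 m and y of bottle in the frame of crate_blue between -0.095 and 0.095 m and z of bottle in the frame of crate_blue below 0.075 m and contact force between the fingers and bottle above 1 N), for 0.1 s.
At the end, for the whole second after the job is handed in: The bottle lies flat (within 0.2 rad) and still in the blue crate, its middle inside the walls and less than 60 mm above the crate's underside, and the clamp stands open (over 1.6 rad) (x of bottle in the frame of crate_blue between -0.145 and 0.145 m and y of bottle in the frame of crate_blue between -0.095 and 0.095 m and z of bottle in the frame of crate_blue below 0.06 m and angle between bottle's own x axis and vertical between 1.37 and 1.77 rad and linear speed of bottle below 0.03 m/s and value of joint clamp above 1.6 rad); the robot touches nothing.
It fails at once if a bystander (green-capped bottle, glass bottle or tin) is moved more than 30 mm (distance of any of green_bottle, wine_bottle, tin from where it was at the start of the episode above 0.03 m).
It also fails if it takes over 72 s, if anything falls off the work surface, if the arm or the gripper's body presses on something with over 40 N, if the wrist force passes 120 N, or if a joint passes its speed limit or range.

### The arm

A 6-joint arm with a two-finger parallel gripper is mounted at the origin on the work surface. World frame = base frame: x ahead of the robot, y to its left, z up, the work surface at z = 0. Lengths are in m, angles in rad, forces in N, time in s.
With the tool pointing down it reaches from about 0.3 to 0.75 m from the base axis. Payload 8.5 kg.
Tool frame: the origin (TCP) lies midway between the tips of the shut fingers; the grasp point (between the pads) lies 19 mm behind it; z points along the fingers, y is the line along which they close (so a half turn about z gives the same grasp; the last joint's range is limited). The gripper opens to 88 mm and grips with 3 to 60 N. Pads are 18 mm wide; open, the fingers measure 123 mm over their backs; the gripper's body (75 mm by 187 mm) begins 45 mm behind the grasp point.
Start: joints at [-1.44, 0.381, 1.297, -0, 1.464, -0.215], TCP at [0.186, -0.517, 0.239] pointing down, gripper open.
Joint ranges: [-3.11, 3.11], [-0.89, 2.33], [0.22, 2.48], [-1.42, 4.56], [0.17, 2.85], [-2.88, 2.88]. Speed limits (rad/s): [2.39, 2.39, 3.14, 3.14, 3.14, 3.14].

### API

Orientations are given as [roll, pitch, yaw] about the fixed x, y, z axes, in that order (R = Rz(yaw) Ry(pitch) Rx(roll)).
In Python, from workcell import get_state, snapshot, camera_params, close_job gives the robot as it stands. The module is installed in compiled form; this text tells all that it offers.
- The arm moves only by the shell command python3 -m handwheel 'ROWS' [FORCE]. ROWS is JSON, a list of rows, each an object with "fingers": the opening, from -1 (shut) to 1 (fully open); "linear": the shift along the world's x, y, z normalised to -1 to 1, where 1 is 0.02 m, a list of three; "turn": the turn, a rotation vector about the world's x, y, z normalised to -1 to 1, where 1 is 180 degrees, a list of three. In form: [{"fingers": fingers, "linear": [tx, ty, tz], "turn": [wx, wy, wz]}, ...]. A call has exactly 10 rows; each row shifts and turns the commanded pose from where the row before left it; what a row does not reach is not made up. A row lasts 1/10 s, in which the tool goes at most 50 mm and 8.59 degrees, less where a joint would pass 70% of its speed; a pose out of reach is approached as far as the arm can. A call with a number of a shift or a turn outside -1 to 1 is refused whole. A call with a gripper value outside its range is refused whole. The fingers move at their own pace and stop on an object; FORCE is the grip in N (left out, the last holds). Time passes only in rows, so rows that do not move let the fingers close, or fill a call up. It gives the time, the measured TCP pose, the force, the opening and the grip force at its end, in the units of the state.
- get_state(): the state, without advancing time (a new reading comes with each control period).
- snapshot(name): name is "scene" or "top" or "wrist"; returns the picture (420x560x3 uint8, red, green, blue); there is no depth.
- camera_params(name): a dict with "intrinsics" (3x3 intrinsics, pixels), "D" ([k1, k2, p1, p2, k3] as OpenCV has them; the pictures are not rectified), "world_to_cam" (4x4, takes a point from world to camera coordinates); the wrist camera has in their place "hand_eye" (4x4, takes a point from camera to tool coordinates, whose origin is the TCP and whose axes are the flange's). Camera axes: x right, y down, z forward; pixel columns grow to the right and rows downward; lengths in m; the calibration is good to about 2 mm. A picture is of the moment at which its call begins: read the wrist's pose just before it. camera_params takes no time and is no camera call.
- close_job(): hands the job in; it is judged then, once.
The state is a dict: "clock": time; "joints": joint angles; "joint_vel": joint speeds; "joint_torque": joint torques, N m; "eef_pos": TCP position; "tool_rot": TCP orientation; "wrist_force": force on the tool from outside, world axes, zero at the start; "torque": the same for the moment, N m; "gripper_width": opening from 0.0 (shut) to 1.0 (fully open); "finger_force": force on a finger pad.
Only numpy, scipy, OpenCV 4.12 (cv2) and the standard library are available. Lean on these libraries where they do the work, as an engineer would, in place of code of your own. Each camera call takes 0.05 s, during which the arm holds its last target. There are 200 camera calls.

## Working session

There is one attempt and no reset: what is moved stays moved. The work goes in short steps, Python scripts to look and compute and a shell command to move; the robot and the scene stay as the last step left them, time stands still between calls to the robot, and variables do not carry over. Pictures are saved under pics/ and viewed, at most 10 in all, crops included, and the job is handed in when it is done.

```bash
mkdir -p pics; python3 - <<'E'
from workcell import *
import cv2
s=get_state();print(s)
for n in("scene","top"):
    cv2.imwrite(f"pics/{n}0.png",snapshot(n)[:,:,::-1]); p=camera_params(n);print(p)
print(camera_params("wrist"))
E
```

```text
{'clock': 0.0, 'joints': array([-1.44028770e+00,  3.81197977e-01,  1.29823799e+00, -7.45790718e-07,
        1.46356629e+00, -2.15279652e-01]), 'joint_vel': array([ 1.00654638e-03, -7.33916516e-04,  1.31445536e-03,  2.53678562e-04,
        4.22572402e-05,  1.30847616e-03]), 'joint_torque': array([-3.18611937e-04, -4.37929058e+01, -2.24559599e+01,  7.13074836e-02,
        3.51875403e-02, -1.23045984e-04]), 'eef_pos': array([ 0.18638887, -0.51717201,  0.23814438]), 'tool_rot': array([-3.14021542e+00, -3.00397238e-04,  3.45788153e-01]), 'wrist_force': array([-0.58524334, -0.09399055,  0.3038726 ]), 'torque': array([0.02674277, 0.03214138, 0.00240236]), 'finger_force': 0.0, 'gripper_width': 0.9996464222524715}
{'intrinsics': array([[416.42126749,   0.        , 269.56864532],
       [  0.        , 416.42126749, 208.46715355],
       [  0.        ,   0.        ,   1.        ]]), 'D': array([-0.11450253,  0.        ,  0.        ,  0.        ,  0.        ]), 'world_to_cam': array([[-0.4206138 ,  0.90713932, -0.01350088,  0.18955309],
       [ 0.69543027,  0.31282233, -0.64693039, -0.194155  ]
[... 534 characters left out ...]
841684, -0.99365075,  1.41613586],
       [ 0.        ,  0.        ,  0.        ,  1.        ]])}
{'intrinsics': array([[298.63884043,   0.        , 273.80210815],
       [  0.        , 298.63884043, 213.66457968],
       [  0.        ,   0.        ,   1.        ]]), 'D': array([-0.04726061,  0.        ,  0.        ,  0.        ,  0.        ]), 'hand_eye': array([[-3.41441074e-05, -9.57641939e-01, -2.87961657e-01,
         7.47226457e-02],
       [ 9.99999825e-01,  1.37538343e-04, -5.75967609e-04,
        -9.89755868e-04],
       [ 5.91176507e-04, -2.87961626e-01,  9.57641766e-01,
        -1.45738360e-01],
       [ 0.00000000e+00,  0.00000000e+00,  0.00000000e+00,
         1.00000000e+00]])}
```

View pics/scene0.png

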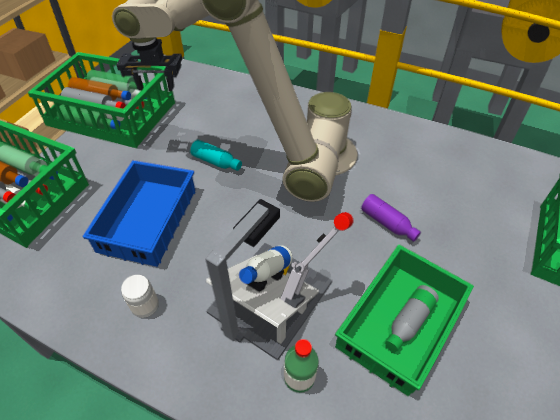

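View pics/top0.png

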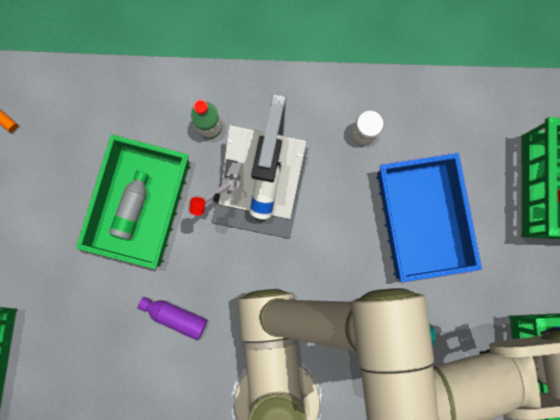

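```bash
python3 - <<'E'
import cv2
a=cv2.imread("pics/top0.png")[80:250,170:320];b=cv2.imread("pics/scene0.png")[190:370,190:370]
cv2.imwrite("pics/c1.png",cv2.resize(a,None,fx=3.5,fy=3.5,interpolation=2)); cv2.imwrite("pics/c2.png",cv2.resize(b,None,fx=3.3,fy=3.3,interpolation=2))
E
```

```text
(no output)
```

View pics/c1.png

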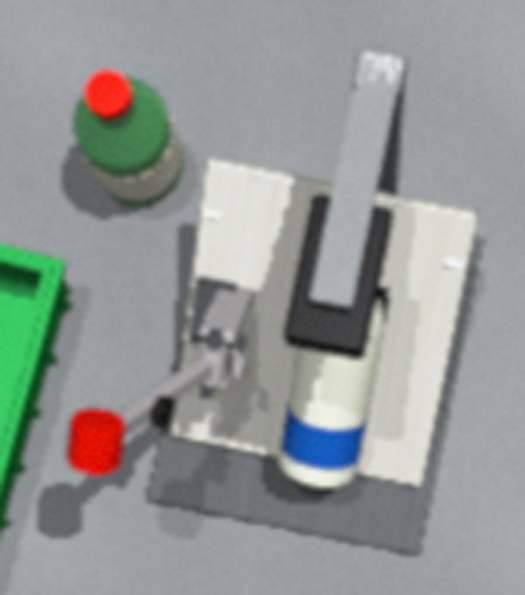

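View pics/c2.png

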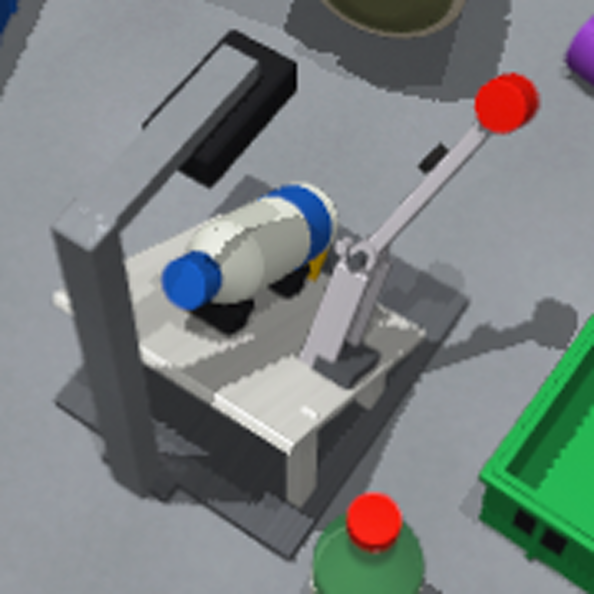

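```bash
cat >h.py <<'E'
import numpy as np, cv2
from workcell import *
from scipy.optimize import least_squares
from scipy.spatial.transform import Rotation as Ro
def proj(n,P):
    p=camera_params(n);T=p["world_to_cam"]
    return cv2.projectPoints(np.atleast_2d(P).astype(float),cv2.Rodrigues(T[:3,:3])[0],T[:3,3],p["intrinsics"],p["D"])[0][:,0]
def frame(x,y,a,P): return np.atleast_2d(P)@Ro.from_euler("z",a).as_matrix().T+[x,y,0]
S,C=np.sin(np.radians(35)),np.cos(np.radians(35))
def knob(q): return np.array([-.026,.085,.162])+.15*np.array([-S*np.sin(q),-np.cos(q),C*np.sin(q)])
E
python3 - <<'E'
from h import *
tc=lambda u,v:((u+.5)/3.5-.5+170,(v+.5)/3.5-.5+80); sc=lambda u,v:((u+.5)/3.3-.5+190,(v+.5)/3.3-.5+190)
def pts(t):
    k=knob(t[3]);o=t[4];h=t[5]
    T=[(k,(97,441)),((o-.13,.11,h),(148,500)),((o-.13,-.11,h),(420,554)),((.07,.026,.33),(313,198)),((.07,-.026,.33),(392,208)),((-.025,.026,.33),(288,330)),((-.025,-.026,.33),(363,343))]
    W=[(k,(507,103)),((o+.13,.11,h),(290,557)),((o+.13,-.11,h),(55,402)),((o-.13,.11,h),(468,297)),((.07612,0,.1783),(189,281)),((-.025,-.026,.33),(232,30)),((-.025,.026,.33),(297,65)),((.07,.026,.3),(210,187))]
    return [("top",T,tc),("scene",W,sc)]
def res(t):
    return np.concatenate([(proj(n,frame(*t[:3],[a for a,_ in L]))-np.array([f(*b) for _,b in L])) for n,L,f in pts(t)]).ravel()
r=least_squares(res,[.5,0,-.15,1.9,0,.01],loss="soft_l1");print(r.x.round(4));print(res(r.x).reshape(-1,2).round(1).tolist())
t=r.x; print("knob",frame(*t[:3],[knob(t[3]),knob(0)]))
T=[(380,166),(459,154),(480,269),(402,280)]
c=least_squares(lambda c:(proj("top",frame(*c,[(.15,.1,.085),(.15,-.1,.085),(-.15,-.1,.085),(-.15,.1,.085)]))-T).ravel(),[.5,-.3,.1])
print("crate",c.x,c.fun.round(1)); print(proj("scene",frame(*c.x,[(.15,.1,.085),(.15,-.1,.085),(-.15,-.1,.085),(-.15,.1,.085)])))
# bystanders
for q in [(207,135),(369,138)]:
    print(q,least_squares(lambda g:(proj("top",[[g[0],g[1],0]])[0]-q),[.6,0]).x)
E
```

```text
[ 0.5722  0.0475 -0.1722  1.8823  0.0069 -0.0147]
[[-0.5, -0.6], [6.3, 2.1], [5.4, 2.4], [-1.2, -3.2], [-0.6, -1.3], [-3.0, 0.9], [-1.0, 2.0], [-0.5, -0.3], [-6.1, -0.8], [-4.2, -0.6], [-6.0, 1.1], [-1.6, 1.9], [0.2, -0.7], [1.3, -0.7], [0.8, 2.6]]
knob [[ 0.48831252  0.19502996  0.27896005]
 [ 0.53541686 -0.01207595  0.162     ]]
crate [ 0.49941476 -0.3891323   0.18026616] [ 2.7  0.6 -2.1  1.5 -1.3 -1.3  0.7 -0.8]
[[149.90362553 248.58252262]
 [ 84.95587238 233.54765504]
 [133.41204435 160.46964529]
 [191.41318412 170.62633258]]
(207, 135) [0.72172285 0.21756313]
(369, 138) [ 0.72769495 -0.24156531]
```

```bash
python3 - <<'E'
from h import *
tc=lambda u,v:((u+.5)/3.5-.5+170,(v+.5)/3.5-.5+80); sc=lambda u,v:((u+.5)/3.3-.5+190,(v+.5)/3.3-.5+190)
def pts(t):
    k=knob(t[3]);o=t[4];h=t[6];w=t[5]
    T=[(k,(97,441)),((o-.13,w+.11,h),(148,500)),((o-.13,w-.11,h),(420,554)),((.07,.026,.33),(313,198)),((.07,-.026,.33),(392,208)),((-.025,.026,.33),(288,330)),((-.025,-.026,.33),(363,343))]
    W=[(k,(507,103)),((o+.13,w+.11,h),(290,557)),((o+.13,w-.11,h),(55,402)),((o-.13,w+.11,h),(468,297)),((.07612,0,.1783),(189,281)),((-.025,-.026,.33),(232,30)),((-.025,.026,.33),(297,65)),((.07,.026,.3),(210,187))]
    return [("top",T,tc),("scene",W,sc)]
def res(t):
    return np.concatenate([(proj(n,frame(*t[:3],[a for a,_ in L]))-np.array([f(*b) for _,b in L])) for n,L,f in pts(t)]).ravel()
r=least_squares(res,[.5,0,-.15,1.9,0,0,.01],loss="soft_l1");print(r.x.round(4));print(res(r.x).reshape(-1,2).round(1).tolist())
t=r.x; print("knob",frame(*t[:3],[knob(t[3]),knob(0)]))
E
```

```text
[ 0.5708  0.045  -0.1657  1.9069  0.0089  0.0198  0.0063]
[[-0.6, -0.0], [-0.3, 0.2], [-0.0, 0.2], [-0.3, -2.5], [0.4, -0.8], [-1.8, 1.7], [0.2, 2.6], [-0.3, -0.4], [0.0, 0.2], [-0.4, -0.2], [-0.0, 0.1], [-2.2, 1.1], [-0.7, -1.5], [0.4, -1.6], [0.2, 1.7]]
knob [[ 0.48720496  0.19529593  0.27799792]
 [ 0.53440364 -0.0148422   0.162     ]]
```

```bash
cat >>h.py <<'E'
NX,NY,NA=.5708,.045,-.1657
Rn=Ro.from_euler("z",NA).as_matrix()
u=Rn@[C,0,S]; yh=Rn@[0,1,0]; n=Rn@[-S,0,C]
def W(p): return frame(NX,NY,NA,p)[0]
def kpose(q,th,back=0.):   # tool on knob at clamp angle q, tool z elevation th
    z=np.cos(th)*yh-np.sin(th)*n; R=np.c_[np.cross(u,z),u,z]
    return W(knob(q))+(.019-back)*z,R
def go(P,p0=None,N=10):
    "rows from pose p0 (default measured) to P"
    s=get_state()
    if p0 is None: p0=(s["eef_pos"],Ro.from_euler("xyz",s["tool_rot"]).as_matrix())
    d=(P[0]-p0[0])/.02; r=Ro.from_matrix(P[1]@p0[1].T).as_rotvec()/np.pi
    print("rows",N,"lin",(d/N).round(3).tolist(),"turn",(r/N).round(4).tolist(),"mag",np.linalg.norm(r).round(4)/N)
E
python3 - <<'E'
from h import *
P=kpose(1.9,1.57,.09);print(P, W(knob(1.9))); go(P,N=40)
E
```

```text
(array([0.44669828, 0.20104389, 0.33643432]), array([[ 1.64492233e-01,  8.07932231e-01,  5.65851407e-01],
       [ 9.86378163e-01, -1.35113218e-01, -9.38218445e-02],
       [ 6.52312653e-04,  5.73576436e-01, -8.19151785e-01]])) [0.48687373 0.19438254 0.27827455]
rows 40 lin [0.325, 0.898, 0.123] turn [-0.0033, -0.0039, 0.0082] mag 0.00962
```

```bash
a='{"fingers":0.6,"linear":[0.5,0.9,0.3],"turn":[-0.003,-0.004,0.008]}'; python3 -m handwheel '[{"fingers":0.6,"linear":[0.5,0.9,0.3],"turn":[-0.003,-0.004,0.008]},{"fingers":0.6,"linear":[0.5,0.9,0.3],"turn":[-0.003,-0.004,0.008]},{"fingers":0.6,"linear":[0.5,0.9,0.3],"turn":[-0.003,-0.004,0.008]},{"fingers":0.6,"linear":[0.5,0.9,0.3],"turn":[-0.003,-0.004,0.008]},{"fingers":0.6,"linear":[0.5,0.9,0.3],"turn":[-0.003,-0.004,0.008]},{"fingers":0.6,"linear":[0.5,0.9,0.3],"turn":[-0.003,-0.004,0.008]},{"fingers":0.6,"linear":[0.5,0.9,0.3],"turn":[-0.003,-0.004,0.008]},{"fingers":0.6,"linear":[0.5,0.9,0.3],"turn":[-0.003,-0.004,0.008]},{"fingers":0.6,"linear":[0.5,0.9,0.3],"turn":[-0.003,-0.004,0.008]},{"fingers":0.6,"linear":[0.5,0.9,0.3],"turn":[-0.003,-0.004,0.008]}]' 20
python3 -m handwheel '[{"fingers":0.6,"linear":[0.2,0.9,0.3],"turn":[-0.003,-0.004,0.008]},{"fingers":0.6,"linear":[0.2,0.9,0.3],"turn":[-0.003,-0.004,0.008]},{"fingers":0.6,"linear":[0.2,0.9,0.3],"turn":[-0.003,-0.004,0.008]},{"fingers":0.6,"linear":[0.2,0.9,0.3],"turn":[-0.003,-0.004,0.008]},{"fingers":0.6,"linear":[0.2,0.9,0.3],"turn":[-0.003,-0.004,0.008]},{"fingers":0.6,"linear":[0.2,0.9,0.3],"turn":[-0.003,-0.004,0.008]},{"fingers":0.6,"linear":[0.2,0.9,0.3],"turn":[-0.003,-0.004,0.008]},{"fingers":0.6,"linear":[0.2,0.9,0.3],"turn":[-0.003,-0.004,0.008]},{"fingers":0.6,"linear":[0.2,0.9,0.3],"turn":[-0.003,-0.004,0.008]},{"fingers":0.6,"linear":[0.2,0.9,0.3],"turn":[-0.003,-0.004,0.008]}]'
python3 -c "
from h import *
go(kpose(1.9,1.57,.09),N=20)"
```

```text
clock: 1.1
eef_pos: [0.2871, -0.336, 0.2992]
tool_rot: [3.0, -0.069, 0.605]
wrist_force: [0.3, 0.3, 0.4]
gripper_width: 0.797
finger_force: 0.0
clock: 2.1
eef_pos: [0.3264, -0.1559, 0.3592]
tool_rot: [2.845, -0.099, 0.869]
wrist_force: [0.5, 0.2, 0.1]
gripper_width: 0.799
finger_force: 0.0
rows 20 lin [0.301, 0.892, -0.057] turn [-0.0035, -0.0039, 0.0082] mag 0.009765
```

```bash
python3 -m handwheel '[{"fingers":0.6,"linear":[0.3,0.9,0],"turn":[-0.0035,-0.004,0.008]},{"fingers":0.6,"linear":[0.3,0.9,0],"turn":[-0.0035,-0.004,0.008]},{"fingers":0.6,"linear":[0.3,0.9,0],"turn":[-0.0035,-0.004,0.008]},{"fingers":0.6,"linear":[0.3,0.9,0],"turn":[-0.0035,-0.004,0.008]},{"fingers":0.6,"linear":[0.3,0.9,0],"turn":[-0.0035,-0.004,0.008]},{"fingers":0.6,"linear":[0.3,0.9,0],"turn":[-0.0035,-0.004,0.008]},{"fingers":0.6,"linear":[0.3,0.9,0],"turn":[-0.0035,-0.004,0.008]},{"fingers":0.6,"linear":[0.3,0.9,0],"turn":[-0.0035,-0.004,0.008]},{"fingers":0.6,"linear":[0.3,0.9,0],"turn":[-0.0035,-0.004,0.008]},{"fingers":0.6,"linear":[0.3,0.9,0],"turn":[-0.0035,-0.004,0.008]}]' 
python3 -m handwheel '[{"fingers":0.6,"linear":[0.3,0.88,-0.1],"turn":[-0.0035,-0.004,0.0083]},{"fingers":0.6,"linear":[0.3,0.88,-0.1],"turn":[-0.0035,-0.004,0.0083]},{"fingers":0.6,"linear":[0.3,0.88,-0.1],"turn":[-0.0035,-0.004,0.0083]},{"fingers":0.6,"linear":[0.3,0.88,-0.1],"turn":[-0.0035,-0.004,0.0083]},{"fingers":0.6,"linear":[0.3,0.88,-0.1],"turn":[-0.0035,-0.004,0.0083]},{"fingers":0.6,"linear":[0.3,0.88,-0.1],"turn":[-0.0035,-0.004,0.0083]},{"fingers":0.6,"linear":[0.3,0.88,-0.1],"turn":[-0.0035,-0.004,0.0083]},{"fingers":0.6,"linear":[0.3,0.88,-0.1],"turn":[-0.0035,-0.004,0.0083]},{"fingers":0.6,"linear":[0.3,0.88,-0.1],"turn":[-0.0035,-0.004,0.0083]},{"fingers":0.6,"linear":[0.3,0.88,-0.1],"turn":[-0.0035,-0.004,0.0083]}]'
python3 - <<'E'
from h import *
s=get_state();R=Ro.from_euler("xyz",s["tool_rot"]).as_matrix()
I=snapshot("wrist");cv2.imwrite("pics/w1.png",I[:,:,::-1])
p=camera_params("wrist");H=p["hand_eye"]
X=R.T@(W(knob(1.9))-s["eef_pos"]);X=H[:3,:3].T@(X-H[:3,3]);print(X)
print("pred px",cv2.projectPoints(X[None],np.zeros(3),np.zeros(3),p["intrinsics"],p["D"])[0].ravel())
hsv=cv2.cvtColor(I,cv2.COLOR_RGB2HSV).astype(int);m=((hsv[...,0]<8)|(hsv[...,0]>172))&(hsv[...,1]>170)&(hsv[...,2]>90)
_,_,st,ce=cv2.connectedComponentsWithStats(m.astype(np.uint8));print([ (a.tolist(),b) for a,b in zip(st,ce.tolist()) if 100<a[4]<50000])
print(s["joints"])
go(kpose(1.9,1.57),N=10)
E
```

```text
clock: 3.1
eef_pos: [0.3861, 0.024, 0.359]
tool_rot: [2.68, -0.074, 1.136]
wrist_force: [-0.0, 0.3, 0.1]
gripper_width: 0.8
finger_force: 0.0
clock: 4.1
eef_pos: [0.446, 0.1999, 0.339]
tool_rot: [2.528, -0.007, 1.403]
wrist_force: [-0.2, -0.4, -0.1]
gripper_width: 0.799
finger_force: 0.0
[-0.00087205  0.00829819  0.23138143]
pred px [272.67663865 224.37421217]
[([370, 124, 19, 22, 262], [380.80152671755724, 134.01908396946564]), ([252, 204, 43, 41, 1310], [274.62519083969465, 225.86564885496182])]
[ 0.31500841  0.02533668  1.60493062 -0.32216677  0.97557285  0.59299988]
rows 10 lin [0.256, -0.044, -0.378] turn [-0.0002, 0.0001, 0.0] mag 0.00022
```

View pics/w1.png

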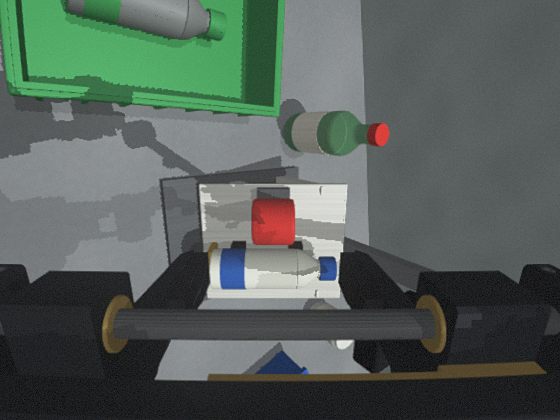

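```bash
python3 -m handwheel '[{"fingers":0.6,"linear":[0.32,-0.05,-0.47],"turn":[0,0,0]},{"fingers":0.6,"linear":[0.32,-0.05,-0.47],"turn":[0,0,0]},{"fingers":0.6,"linear":[0.32,-0.05,-0.47],"turn":[0,0,0]},{"fingers":0.6,"linear":[0.32,-0.05,-0.47],"turn":[0,0,0]},{"fingers":0.6,"linear":[0.32,-0.05,-0.47],"turn":[0,0,0]},{"fingers":0.6,"linear":[0.32,-0.05,-0.47],"turn":[0,0,0]},{"fingers":0.6,"linear":[0.32,-0.05,-0.47],"turn":[0,0,0]},{"fingers":0.6,"linear":[0.32,-0.05,-0.47],"turn":[0,0,0]},{"fingers":-0.6,"linear":[0,0,0],"turn":[0,0,0]},{"fingers":-0.6,"linear":[0,0,0],"turn":[0,0,0]}]' 20
python3 -m handwheel '[{"fingers":-0.6,"linear":[0,0,0],"turn":[0,0,0]},{"fingers":-0.6,"linear":[0,0,0],"turn":[0,0,0]},{"fingers":-0.6,"linear":[0,0,0],"turn":[0,0,0]},{"fingers":-0.6,"linear":[0,0,0],"turn":[0,0,0]},{"fingers":-0.6,"linear":[0,0,0],"turn":[0,0,0]},{"fingers":-0.6,"linear":[0,0,0],"turn":[0,0,0]},{"fingers":-0.6,"linear":[0,0,0],"turn":[0,0,0]},{"fingers":-0.6,"linear":[0,0,0],"turn":[0,0,0]},{"fingers":-0.6,"linear":[0,0,0],"turn":[0,0,0]},{"fingers":-0.6,"linear":[0,0,0],"turn":[0,0,0]}]'
python3 - <<'E'
from h import *
th=lambda q:np.clip(q,.7,1.57)
go(kpose(1.9,1.57),N=1)
for i in range(20):
    q=1.9-.09*i; print(round(q-.09,2));go(kpose(q-.09,th(q-.09)),kpose(q,th(q)),N=1)
E
```

```text
clock: 5.15
eef_pos: [0.4977, 0.1905, 0.2634]
tool_rot: [2.529, -0.007, 1.401]
wrist_force: [-0.2, -0.5, 0.7]
gripper_width: 0.644
finger_force: 0.0
clock: 6.15
eef_pos: [0.4973, 0.1907, 0.2637]
tool_rot: [2.529, -0.007, 1.401]
wrist_force: [-6.0, 2.2, 3.6]
gripper_width: 0.365
finger_force: 20.0
rows 1 lin [0.018, 0.093, -0.05] turn [-0.0019, 0.0009, 0.0014] mag 0.0025
1.81
rows 1 lin [-0.214, -0.621, 0.155] turn [0.0, 0.0, 0.0] mag 0.0
1.72
rows 1 lin [-0.183, -0.641, 0.107] turn [0.0, 0.0, 0.0] mag 0.0
1.63
rows 1 lin [-0.15, -0.655, 0.057] turn [0.0, 0.0, 0.0] mag 0.0
1.54
rows 1 lin [-0.112, -0.636, 0.008] turn [0.0077, -0.0013, 0.0055] mag 0.0095
1.45
rows 1 lin [-0.072, -0.584, -0.037] turn [0.0231, -0.0039, 0.0164] mag 0.0286
1.36
rows 1 lin [-0.041, -0.582, -0.08] turn [0.0231, -0.0039, 0.0164] mag 0.0286
1.27
rows 1 lin [-0.01, -0.576, -0.122] turn [0.0231, -0.0039, 0.0164] mag 0.0286
1.18
rows 1 lin [0.022, -0.566, -0.164] turn [0.0231, -0.0039, 0.0164] mag 0.0286
1.09
rows 1 lin [0.053, -0.55, -0.204] turn [0.0231, -0.0039, 0.0164] mag 0.0286
1.0
rows 1 lin [0.083, -0.531, -0.242] turn [0.0231, -0.0039, 0.0164] mag 0.0286
0.91
rows 1 lin [0.113, -0.507, -0.279] turn [0.0231, -0.0039, 0.0164] mag 0.0286
0.82
rows 1 lin [0.142, -0.479, -0.313] turn [0.0231, -0.0039, 0.0164] mag 0.0286
0.73
rows 1 lin [0.17, -0.447, -0.345] turn [0.0231, -0.0039, 0.0164] mag 0.0286
0.64
rows 1 lin [0.216, -0.45, -0.41] turn [0.0077, -0.0013, 0.0055] mag 0.0095
0.55
rows 1 lin [0.254, -0.426, -0.458] turn [0.0, 0.0, 0.0] mag 0.0
0.46
rows 1 lin [0.28, -0.378, -0.484] turn [0.0, 0.0, 0.0] mag 0.0
0.37
rows 1 lin [0.304, -0.327, -0.506] turn [0.0, 0.0, 0.0] mag 0.0
0.28
rows 1 lin [0.326, -0.273, -0.524] turn [0.0, 0.0, 0.0] mag 0.0
0.19
rows 1 lin [0.345, -0.217, -0.538] turn [0.0, 0.0, 0.0] mag 0.0
0.1
rows 1 lin [0.362, -0.159, -0.547] turn [0.0, 0.0, 0.0] mag 0.0
```

```bash
python3 -m handwheel '[{"fingers":-0.6,"linear":[-0.21,-0.6,0.14],"turn":[0,0,0]},{"fingers":-0.6,"linear":[-0.18,-0.63,0.1],"turn":[0,0,0]},{"fingers":-0.6,"linear":[-0.15,-0.65,0.06],"turn":[0,0,0]},{"fingers":-0.6,"linear":[-0.11,-0.63,0.01],"turn":[0.008,-0.001,0.0055]},{"fingers":-0.6,"linear":[-0.07,-0.58,-0.04],"turn":[0.023,-0.004,0.0164]},{"fingers":-0.6,"linear":[-0.04,-0.58,-0.08],"turn":[0.023,-0.004,0.0164]},{"fingers":-0.6,"linear":[-0.01,-0.58,-0.12],"turn":[0.023,-0.004,0.0164]},{"fingers":-0.6,"linear":[0.02,-0.57,-0.16],"turn":[0.023,-0.004,0.0164]},{"fingers":-0.6,"linear":[0.05,-0.55,-0.2],"turn":[0.023,-0.004,0.0164]},{"fingers":-0.6,"linear":[0.08,-0.53,-0.24],"turn":[0.023,-0.004,0.0164]}]'
python3 - <<'E'
from h import *
s=get_state();R=Ro.from_euler("xyz",s["tool_rot"]).as_matrix()
g=s["eef_pos"]-.019*R[:,2]; d=g-W([-.026,.085,.162]);print("q",np.arctan2(d@n,-(d@yh)),"r",np.hypot(d@n,d@yh),"u",d@u,s["joints"].round(2))
go(kpose(1.,1.),N=1)
E
```

```text
clock: 7.15
eef_pos: [0.4845, 0.0789, 0.2541]
tool_rot: [2.466, -0.424, 1.722]
wrist_force: [-7.1, 4.0, -0.2]
gripper_width: 0.363
finger_force: 20.0
q 1.0423400433742287 r 0.14940851193567858 u -0.00011885698470756422 [-0.42  0.08  1.9   0.87  0.92 -0.88]
rows 1 lin [0.033, -0.256, -0.091] turn [0.0118, -0.0034, 0.0089] mag 0.0152
```

```bash
python3 -m handwheel '[{"fingers":-0.6,"linear":[0.11,-0.52,-0.28],"turn":[0.023,-0.004,0.0164]},{"fingers":-0.6,"linear":[0.14,-0.49,-0.31],"turn":[0.023,-0.004,0.0164]},{"fingers":-0.6,"linear":[0.17,-0.46,-0.35],"turn":[0.023,-0.004,0.0164]},{"fingers":-0.6,"linear":[0.22,-0.46,-0.41],"turn":[0.008,-0.001,0.0055]},{"fingers":-0.6,"linear":[0.25,-0.43,-0.46],"turn":[0,0,0]},{"fingers":-0.6,"linear":[0.28,-0.38,-0.48],"turn":[0,0,0]},{"fingers":-0.6,"linear":[0.3,-0.33,-0.51],"turn":[0,0,0]},{"fingers":-0.6,"linear":[0.33,-0.27,-0.52],"turn":[0,0,0]},{"fingers":-0.6,"linear":[0.35,-0.22,-0.54],"turn":[0,0,0]},{"fingers":-0.6,"linear":[0.18,-0.08,-0.27],"turn":[0,0,0]}]'
python3 - <<'E'
from h import *
s=get_state();R=Ro.from_euler("xyz",s["tool_rot"]).as_matrix()
g=s["eef_pos"]-.019*R[:,2]; d=g-W([-.026,.085,.162]);print("q",np.arctan2(d@n,-(d@yh)),"r",np.hypot(d@n,d@yh),"u",d@u,s["joints"].round(2))
go(kpose(0.,.7),N=1)
E
```

```text
clock: 8.15
eef_pos: [0.5322, 0.0056, 0.1686]
tool_rot: [2.354, -0.645, 1.949]
wrist_force: [3.5, -2.7, 1.1]
gripper_width: 0.358
finger_force: 20.0
q 0.14895303557267586 r 0.14565542881367952 u -0.00061906217287716 [-0.64  0.43  1.86  1.1   1.18 -1.38]
rows 1 lin [0.577, -0.365, -0.833] turn [0.0133, -0.0051, 0.0094] mag 0.0171
```

```bash
python3 -m handwheel '[{"fingers":0.4,"linear":[0,0,0],"turn":[0,0,0]},{"fingers":0.4,"linear":[0,0,0],"turn":[0,0,0]},{"fingers":0.4,"linear":[0,0,0],"turn":[0,0,0]},{"fingers":0.4,"linear":[0,0,0],"turn":[0,0,0]},{"fingers":0.4,"linear":[0,0,0],"turn":[0,0,0]},{"fingers":0.4,"linear":[0,0,0],"turn":[0,0,0]},{"fingers":0.4,"linear":[0.19,-0.12,-0.27],"turn":[0.004,-0.002,0.003]},{"fingers":0.4,"linear":[0.19,-0.12,-0.27],"turn":[0.004,-0.002,0.003]},{"fingers":0.4,"linear":[0.19,-0.12,-0.27],"turn":[0.004,-0.002,0.003]},{"fingers":0.4,"linear":[0,0,0],"turn":[0,0,0]}]'
python3 - <<'E'
from h import *
s=get_state();R=Ro.from_euler("xyz",s["tool_rot"]).as_matrix()
g=s["eef_pos"]-.019*R[:,2]; d=g-W([-.026,.085,.162]);print("q",np.arctan2(d@n,-(d@yh)),"r",np.hypot(d@n,d@yh),"u",d@u)
go(kpose(0.,.7),N=1)
a=snapshot("wrist"); b=snapshot("scene")[190:370,190:370]
b=cv2.resize(b,(420,420),interpolation=2)
a=cv2.resize(a,None,fx=.65,fy=.65)
c=np.zeros((420,420+a.shape[1],3),np.uint8);c[:,:420]=b;c[:a.shape[0],420:]=a
cv2.imwrite("pics/m1.png",c[:,:,::-1])
E
```

```text
clock: 9.15
eef_pos: [0.5428, -0.0013, 0.152]
tool_rot: [2.314, -0.675, 2.003]
wrist_force: [0.0, 0.3, -0.4]
gripper_width: 0.7
finger_force: 0.0
q 0.004309794293869716 r 0.14979368197561035 u -0.0008480970033065935
rows 1 lin [0.05, -0.018, -0.001] turn [0.0006, 0.0003, 0.0001] mag 0.0006
```

View pics/m1.png

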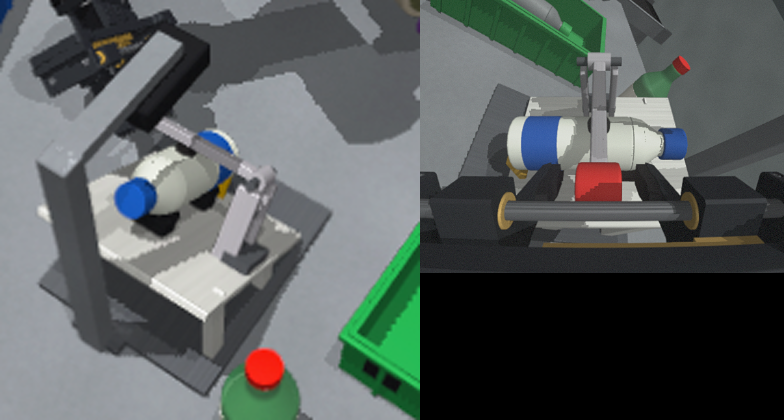

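```bash
python3 -m handwheel '[{"fingers":0.4,"linear":[0,0,0],"turn":[0,0,0]},{"fingers":0.4,"linear":[0,0,0],"turn":[0,0,0]},{"fingers":0.4,"linear":[0,0,0],"turn":[0,0,0]},{"fingers":0.4,"linear":[0,0,0],"turn":[0,0,0]},{"fingers":-0.6,"linear":[0,0,0],"turn":[0,0,0]},{"fingers":-0.6,"linear":[0,0,0],"turn":[0,0,0]},{"fingers":-0.6,"linear":[0,0,0],"turn":[0,0,0]},{"fingers":-0.6,"linear":[0,0,0],"turn":[0,0,0]},{"fingers":-0.6,"linear":[0,0,0],"turn":[0,0,0]},{"fingers":-0.6,"linear":[0,0,0],"turn":[0,0,0]}]' 25
python3 - <<'E'
from h import *
th=lambda q:np.clip(q,.7,1.57)
for i in range(20):
    q=.0+.09*i; print(round(q+.09,2));go(kpose(q+.09,th(q+.09)),kpose(q,th(q)),N=1)
E
```

```text
clock: 10.25
eef_pos: [0.5423, -0.0006, 0.1532]
tool_rot: [2.314, -0.673, 2.003]
wrist_force: [-0.4, -0.4, -0.0]
gripper_width: 0.363
finger_force: 25.0
0.09
rows 1 lin [-0.376, 0.094, 0.552] turn [0.0, 0.0, 0.0] mag 0.0
0.18
rows 1 lin [-0.363, 0.153, 0.548] turn [0.0, 0.0, 0.0] mag 0.0
0.27
rows 1 lin [-0.347, 0.211, 0.539] turn [0.0, 0.0, 0.0] mag 0.0
0.36
rows 1 lin [-0.328, 0.267, 0.526] turn [0.0, 0.0, 0.0] mag 0.0
0.45
rows 1 lin [-0.307, 0.321, 0.508] turn [0.0, 0.0, 0.0] mag 0.0
0.54
rows 1 lin [-0.283, 0.372, 0.486] turn [0.0, 0.0, 0.0] mag 0.0
0.63
rows 1 lin [-0.257, 0.421, 0.461] turn [0.0, 0.0, 0.0] mag 0.0
0.72
rows 1 lin [-0.222, 0.452, 0.42] turn [-0.0051, 0.0009, -0.0037] mag 0.0064
0.81
rows 1 lin [-0.173, 0.443, 0.348] turn [-0.0231, 0.0039, -0.0164] mag 0.0286
0.9
rows 1 lin [-0.145, 0.475, 0.317] turn [-0.0231, 0.0039, -0.0164] mag 0.0286
0.99
rows 1 lin [-0.116, 0.504, 0.283] turn [-0.0231, 0.0039, -0.0164] mag 0.0286
1.08
rows 1 lin [-0.087, 0.528, 0.246] turn [-0.0231, 0.0039, -0.0164] mag 0.0286
1.17
rows 1 lin [-0.056, 0.548, 0.208] turn [-0.0231, 0.0039, -0.0164] mag 0.0286
1.26
rows 1 lin [-0.025, 0.564, 0.168] turn [-0.0231, 0.0039, -0.0164] mag 0.0286
1.35
rows 1 lin [0.006, 0.575, 0.127] turn [-0.0231, 0.0039, -0.0164] mag 0.0286
1.44
rows 1 lin [0.037, 0.582, 0.084] turn [-0.0231, 0.0039, -0.0164] mag 0.0286
1.53
rows 1 lin [0.068, 0.584, 0.041] turn [-0.0231, 0.0039, -0.0164] mag 0.0286
1.62
rows 1 lin [0.107, 0.628, -0.003] turn [-0.0103, 0.0017, -0.0073] mag 0.0127
1.71
rows 1 lin [0.147, 0.657, -0.052] turn [0.0, 0.0, 0.0] mag 0.0
1.8
rows 1 lin [0.179, 0.643, -0.101] turn [0.0, 0.0, 0.0] mag 0.0
```

```bash
python3 -m handwheel '[{"fingers":-0.6,"linear":[-0.38,0.09,0.55],"turn":[0,0,0]},{"fingers":-0.6,"linear":[-0.36,0.15,0.55],"turn":[0,0,0]},{"fingers":-0.6,"linear":[-0.35,0.21,0.54],"turn":[0,0,0]},{"fingers":-0.6,"linear":[-0.33,0.27,0.53],"turn":[0,0,0]},{"fingers":-0.6,"linear":[-0.31,0.32,0.51],"turn":[0,0,0]},{"fingers":-0.6,"linear":[-0.28,0.37,0.49],"turn":[0,0,0]},{"fingers":-0.6,"linear":[-0.26,0.42,0.46],"turn":[0,0,0]},{"fingers":-0.6,"linear":[-0.22,0.45,0.42],"turn":[-0.005,0.001,-0.004]},{"fingers":-0.6,"linear":[-0.17,0.44,0.35],"turn":[-0.023,0.004,-0.0164]},{"fingers":-0.6,"linear":[-0.15,0.48,0.32],"turn":[-0.023,0.004,-0.0164]}]'
python3 -m handwheel '[{"fingers":-0.6,"linear":[-0.12,0.5,0.28],"turn":[-0.023,0.004,-0.0164]},{"fingers":-0.6,"linear":[-0.09,0.53,0.25],"turn":[-0.023,0.004,-0.0164]},{"fingers":-0.6,"linear":[-0.06,0.55,0.21],"turn":[-0.023,0.004,-0.0164]},{"fingers":-0.6,"linear":[-0.03,0.56,0.17],"turn":[-0.023,0.004,-0.0164]},{"fingers":-0.6,"linear":[0.01,0.58,0.13],"turn":[-0.023,0.004,-0.0164]},{"fingers":-0.6,"linear":[0.04,0.58,0.08],"turn":[-0.023,0.004,-0.0164]},{"fingers":-0.6,"linear":[0.07,0.58,0.04],"turn":[-0.023,0.004,-0.0164]},{"fingers":-0.6,"linear":[0.11,0.63,0],"turn":[-0.01,0.002,-0.007]},{"fingers":-0.6,"linear":[0.15,0.66,-0.05],"turn":[0,0,0]},{"fingers":-0.6,"linear":[0.18,0.64,-0.1],"turn":[0,0,0]}]'
python3 - <<'E'
from h import *
s=get_state();R=Ro.from_euler("xyz",s["tool_rot"]).as_matrix()
g=s["eef_pos"]-.019*R[:,2]; d=g-W([-.026,.085,.162]);print("q",np.arctan2(d@n,-(d@yh)),"r",np.hypot(d@n,d@yh),"u",d@u,s["joints"].round(2))
E
```

```text
clock: 11.25
eef_pos: [0.4859, 0.0641, 0.2483]
tool_rot: [2.412, -0.532, 1.829]
wrist_force: [24.2, 17.4, -19.1]
gripper_width: 0.36
finger_force: 25.0
clock: 12.25
eef_pos: [0.4909, 0.1754, 0.2686]
tool_rot: [2.536, -0.04, 1.433]
wrist_force: [3.7, -0.3, 8.0]
gripper_width: 0.358
finger_force: 25.0
q 1.766328781389885 r 0.15184163569927678 u 0.00033887109455814845 [ 0.19  0.12  1.71 -0.23  0.74  0.47]
```

```bash
python3 -m handwheel '[{"fingers":0.6,"linear":[0,0,0],"turn":[0,0,0]},{"fingers":0.6,"linear":[0,0,0],"turn":[0,0,0]},{"fingers":0.6,"linear":[0,0,0],"turn":[0,0,0]},{"fingers":0.6,"linear":[0,0,0],"turn":[0,0,0]},{"fingers":0.6,"linear":[-0.4,0.07,0.58],"turn":[0,0,0]},{"fingers":0.6,"linear":[-0.5,0.08,0.75],"turn":[0,0,0]},{"fingers":0.6,"linear":[-0.5,0.08,0.75],"turn":[0,0,0]},{"fingers":0.6,"linear":[-0.5,0.08,0.75],"turn":[0,0,0]},{"fingers":0.6,"linear":[-0.5,0.08,0.75],"turn":[0,0,0]},{"fingers":0.6,"linear":[-0.5,0.08,0.75],"turn":[0,0,0]}]'
cat >>h.py <<'E'
def bpose(back=0.,phi=.26,du=-.01,dn=.008):
    z=-n*np.cos(phi)+yh*np.sin(phi); y=yh*np.cos(phi)+n*np.sin(phi)
    return W([0,0,.125])+du*u+dn*n+(.019-back)*z, np.c_[np.cross(y,z),y,z]
E
python3 - <<'E'
from h import *
s=get_state();print(s["joints"].round(2))
go(bpose(.15),N=13);print(bpose(.15)[0],bpose()[0])
b=snapshot("scene")[190:370,190:370];hsv=cv2.cvtColor(b,cv2.COLOR_RGB2HSV).astype(int)
m=((hsv[...,0]<8)|(hsv[...,0]>172))&(hsv[...,1]>170)&(hsv[...,2]>90)
_,_,st,ce=cv2.connectedComponentsWithStats(m.astype(np.uint8));print([ (a.tolist(),(b+190).round(1)) for a,b in zip(st,ce) if 30<a[4]<5000]); print(proj("scene",W(knob(1.9))))
E
```

```text
clock: 13.25
eef_pos: [0.4312, 0.1828, 0.3523]
tool_rot: [2.544, -0.038, 1.43]
wrist_force: [0.7, -0.3, 0.7]
gripper_width: 0.803
finger_force: 0.0
[ 0.25 -0.04  1.62 -0.22  1.    0.47]
rows 13 lin [0.192, -0.603, -0.472] turn [-0.019, -0.003, 0.0337] mag 0.038799999999999994
[0.48102151 0.02586872 0.22951971] [0.569388   0.0501885  0.11077667]
[([144, 22, 19, 18, 254], array([342.9, 220.8])), ([105, 150, 17, 17, 228], array([302.7, 347.9]))]
[[342.69429708 220.1857952 ]]
```

```bash
python3 -m handwheel '[{"fingers":0.6,"linear":[-0.2,0,0.2],"turn":[-0.022,-0.0035,0.0398]},{"fingers":0.6,"linear":[-0.2,0,0.2],"turn":[-0.022,-0.0035,0.0398]},{"fingers":0.6,"linear":[0,0,0],"turn":[-0.022,-0.0035,0.0398]},{"fingers":0.6,"linear":[0,0,0],"turn":[-0.022,-0.0035,0.0398]},{"fingers":0.6,"linear":[0,0,0],"turn":[-0.022,-0.0035,0.0398]},{"fingers":0.6,"linear":[0,0,0],"turn":[-0.022,-0.0035,0.0398]},{"fingers":0.6,"linear":[0,-0.4,0],"turn":[-0.022,-0.0035,0.0398]},{"fingers":0.6,"linear":[0,-0.8,0],"turn":[-0.022,-0.0035,0.0398]},{"fingers":0.6,"linear":[0,-0.8,0],"turn":[-0.022,-0.0035,0.0398]},{"fingers":0.6,"linear":[0,-0.8,0],"turn":[-0.022,-0.0035,0.0398]}]'
python3 - <<'E'
from h import *
s=get_state();print(s["joints"].round(2))
go(bpose(.15),N=10)
E
```

```text
clock: 14.3
eef_pos: [0.4238, 0.1324, 0.3591]
tool_rot: [2.771, 0.556, 2.743]
wrist_force: [-0.6, 0.6, 0.4]
gripper_width: 0.8
finger_force: 0.0
[-0.08 -0.16  1.73  0.23  0.95 -1.43]
rows 10 lin [0.286, -0.533, -0.648] turn [-0.0033, -0.0009, 0.0055] mag 0.0064600000000000005
```

```bash
python3 -m handwheel '[{"fingers":0.6,"linear":[0,-0.9,0],"turn":[-0.003,-0.001,0.0055]},{"fingers":0.6,"linear":[0,-0.9,0],"turn":[-0.003,-0.001,0.0055]},{"fingers":0.6,"linear":[0,-0.9,-0.2],"turn":[-0.003,-0.001,0.0055]},{"fingers":0.6,"linear":[0.2,-0.9,-0.6],"turn":[-0.003,-0.001,0.0055]},{"fingers":0.6,"linear":[0.4,-0.9,-0.9],"turn":[-0.003,-0.001,0.0055]},{"fingers":0.6,"linear":[0.4,-0.8,-0.9],"turn":[-0.003,-0.001,0.0055]},{"fingers":0.6,"linear":[0.5,0,-0.9],"turn":[-0.003,-0.001,0.0055]},{"fingers":0.6,"linear":[0.5,0,-0.9],"turn":[-0.003,-0.001,0.0055]},{"fingers":0.6,"linear":[0.5,0,-0.9],"turn":[-0.003,-0.001,0.0055]},{"fingers":0.6,"linear":[0.3,0,-0.9],"turn":[-0.003,-0.001,0.0055]}]'
python3 - <<'E'
from h import *
s=get_state();R=Ro.from_euler("xyz",s["tool_rot"]).as_matrix()
go(bpose(.15),N=1);go(bpose(.0),N=10)
I=snapshot("wrist")
p=camera_params("wrist");H=p["hand_eye"]
B=W([0,0,.125])
for P in(B-.09*u,B+.093*u,B-.09*u+.03*yh,B-.09*u-.03*yh,B+.035*u+.03*yh,B+.035*u-.03*yh):
    X=R.T@(P-s["eef_pos"]);X=H[:3,:3].T@(X-H[:3,3])
    v=cv2.projectPoints(X[None],np.zeros(3),np.zeros(3),p["intrinsics"],p["D"])[0].ravel()
    cv2.circle(I,(int(v[0]),int(v[1])),3,(255,0,255),-1)
cv2.imwrite("pics/w2.png",I[:,:,::-1])
E
```

```text
clock: 15.3
eef_pos: [0.4802, 0.0266, 0.2344]
tool_rot: [2.867, 0.612, 2.963]
wrist_force: [0.2, 0.5, 1.0]
gripper_width: 0.798
finger_force: 0.0
rows 1 lin [0.04, -0.036, -0.246] turn [-0.0038, 0.001, 0.0013] mag 0.0041
rows 10 lin [0.446, 0.118, -0.618] turn [-0.0004, 0.0001, 0.0001] mag 0.00041000000000000005
```

View pics/w2.png

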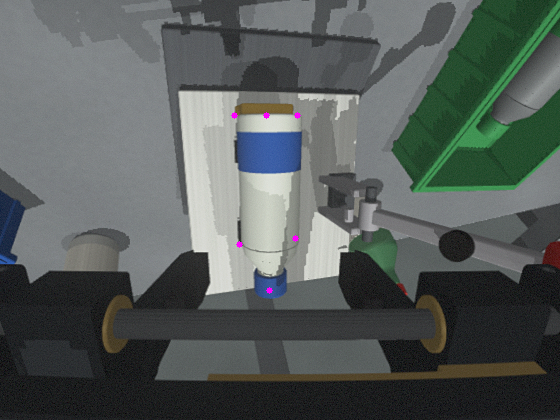

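```bash
python3 -m handwheel '[{"fingers":0.7,"linear":[0.45,0.13,-0.62],"turn":[0,0,0]},{"fingers":0.7,"linear":[0.45,0.13,-0.62],"turn":[0,0,0]},{"fingers":0.7,"linear":[0.45,0.13,-0.62],"turn":[0,0,0]},{"fingers":0.7,"linear":[0.45,0.13,-0.62],"turn":[0,0,0]},{"fingers":0.7,"linear":[0.45,0.13,-0.62],"turn":[0,0,0]},{"fingers":0.7,"linear":[0.45,0.13,-0.62],"turn":[0,0,0]},{"fingers":0.7,"linear":[0.45,0.13,-0.62],"turn":[0,0,0]},{"fingers":0.7,"linear":[0.45,0.13,-0.62],"turn":[0,0,0]},{"fingers":0.7,"linear":[0.45,0.12,-0.62],"turn":[0,0,0]},{"fingers":0.7,"linear":[0.45,0.12,-0.62],"turn":[0,0,0]}]'
python3 -m handwheel '[{"fingers":0.7,"linear":[0,0,0],"turn":[0,0,0]},{"fingers":0.1,"linear":[0,0,0],"turn":[0,0,0]},{"fingers":0.1,"linear":[0,0,0],"turn":[0,0,0]},{"fingers":0.1,"linear":[0,0,0],"turn":[0,0,0]},{"fingers":0.1,"linear":[0,0,0],"turn":[0,0,0]},{"fingers":0.1,"linear":[0,0,0],"turn":[0,0,0]},{"fingers":0.1,"linear":[0,0,0],"turn":[0,0,0]},{"fingers":0.1,"linear":[0,0,0],"turn":[0,0,0]},{"fingers":0.1,"linear":[0,0,0],"turn":[0,0,0]},{"fingers":0.1,"linear":[0,0,0],"turn":[0,0,0]}]' 25
python3 -c "
from h import *
go(bpose(),N=1);print(n*3.5,-yh*6)"
```

```text
clock: 16.35
eef_pos: [0.5702, 0.0525, 0.1113]
tool_rot: [2.866, 0.612, 2.962]
wrist_force: [-0.2, -0.3, 0.5]
gripper_width: 0.854
finger_force: 0.0
clock: 17.35
eef_pos: [0.5701, 0.0521, 0.1126]
tool_rot: [2.867, 0.614, 2.963]
wrist_force: [-3.7, -4.6, 5.1]
gripper_width: 0.673
finger_force: 24.9
rows 1 lin [-0.036, -0.096, -0.09] turn [-0.0036, 0.0017, 0.0014] mag 0.0042
[-1.98002083  0.33112553  2.86703216] [-0.9896567  -5.91781882 -0.        ]
```

```bash
python3 -m handwheel '[{"fingers":0.1,"linear":[-0.1,0.02,0.15],"turn":[0,0,0]},{"fingers":0.1,"linear":[-0.2,0.03,0.3],"turn":[0,0,0]},{"fingers":0.1,"linear":[-0.2,0.03,0.3],"turn":[0,0,0]},{"fingers":0.1,"linear":[-0.21,0.04,0.31],"turn":[0,0,0]},{"fingers":0.1,"linear":[-0.21,0.04,0.31],"turn":[0,0,0]},{"fingers":0.1,"linear":[-0.21,0.04,0.31],"turn":[0,0,0]},{"fingers":0.1,"linear":[-0.21,0.04,0.31],"turn":[0,0,0]},{"fingers":0.1,"linear":[-0.21,0.04,0.31],"turn":[0,0,0]},{"fingers":0.1,"linear":[-0.21,0.03,0.31],"turn":[0,0,0]},{"fingers":0.1,"linear":[-0.21,0.03,0.31],"turn":[0,0,0]}]' 35
python3 -m handwheel '[{"fingers":0.1,"linear":[-0.1,-0.6,0],"turn":[0,0,0]},{"fingers":0.1,"linear":[-0.1,-0.6,0],"turn":[0,0,0]},{"fingers":0.1,"linear":[-0.1,-0.6,0],"turn":[0,0,0]},{"fingers":0.1,"linear":[-0.1,-0.6,0],"turn":[0,0,0]},{"fingers":0.1,"linear":[-0.1,-0.6,0],"turn":[0,0,0]},{"fingers":0.1,"linear":[-0.1,-0.6,0],"turn":[0,0,0]},{"fingers":0.1,"linear":[-0.1,-0.6,0],"turn":[0,0,0]},{"fingers":0.1,"linear":[-0.1,-0.6,0],"turn":[0,0,0]},{"fingers":0.1,"linear":[-0.1,-0.6,0],"turn":[0,0,0]},{"fingers":0.1,"linear":[-0.1,-0.6,0],"turn":[0,0,0]}]'
cat >>h.py <<'E'
CX,CY,CA=.4994,-.3891,.1803
def cpose(h,dx=.0):  # bottle axis height h above table, tool pointing down, bottle along crate x
    b=np.array([np.cos(CA),np.sin(CA),0]); z=np.array([0,0,-1.]); y=np.array([-b[1],b[0],0])
    # bottle origin is +10 mm (uphill) from the grasp, axis 8 mm below grasp point
    return np.array([CX,CY,0])-b*(.01-dx)+[0,0,h+.008-.019], np.c_[np.cross(y,z),y,z]
E
python3 - <<'E'
from h import *
print(get_state()["joints"].round(2));go(cpose(.2),N=20)
I=snapshot("scene");cv2.imwrite("pics/s3.png",I[:,:,::-1])
E
```

```text
clock: 18.35
eef_pos: [0.5301, 0.0596, 0.1705]
tool_rot: [2.866, 0.612, 2.964]
wrist_force: [-0.8, -0.3, -0.9]
gripper_width: 0.675
finger_force: 34.8
clock: 19.35
eef_pos: [0.5102, -0.0608, 0.1703]
tool_rot: [2.866, 0.612, 2.964]
wrist_force: [1.1, 0.2, -0.6]
gripper_width: 0.679
finger_force: 34.8
[-0.6   0.24  1.94  0.84  0.69 -2.67]
rows 20 lin [-0.052, -0.825, 0.047] turn [-0.0043, 0.0097, 0.0041] mag 0.01138
```

View pics/s3.png

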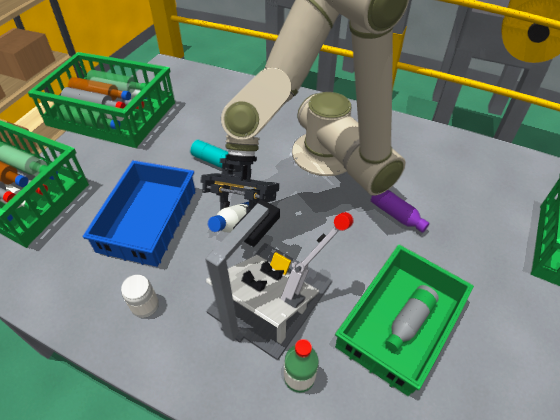

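```bash
python3 -m handwheel '[{"fingers":0.1,"linear":[0,-0.7,0.15],"turn":[-0.0043,0.0097,0.0041]},{"fingers":0.1,"linear":[0,-0.8,0.15],"turn":[-0.0043,0.0097,0.0041]},{"fingers":0.1,"linear":[-0.05,-0.83,0.15],"turn":[-0.0043,0.0097,0.0041]},{"fingers":0.1,"linear":[-0.05,-0.83,0.15],"turn":[-0.0043,0.0097,0.0041]},{"fingers":0.1,"linear":[-0.05,-0.83,0.15],"turn":[-0.0043,0.0097,0.0041]},{"fingers":0.1,"linear":[-0.05,-0.83,0.15],"turn":[-0.0043,0.0097,0.0041]},{"fingers":0.1,"linear":[-0.05,-0.83,0.15],"turn":[-0.0043,0.0097,0.0041]},{"fingers":0.1,"linear":[-0.05,-0.83,0.15],"turn":[-0.0043,0.0097,0.0041]},{"fingers":0.1,"linear":[-0.05,-0.83,0.15],"turn":[-0.0043,0.0097,0.0041]},{"fingers":0.1,"linear":[-0.05,-0.83,0.15],"turn":[-0.0043,0.0097,0.0041]}]'
python3 -m handwheel '[{"fingers":0.1,"linear":[-0.07,-0.83,0],"turn":[-0.0043,0.0097,0.0041]},{"fingers":0.1,"linear":[-0.07,-0.83,0],"turn":[-0.0043,0.0097,0.0041]},{"fingers":0.1,"linear":[-0.07,-0.83,0],"turn":[-0.0043,0.0097,0.0041]},{"fingers":0.1,"linear":[-0.07,-0.83,0],"turn":[-0.0043,0.0097,0.0041]},{"fingers":0.1,"linear":[-0.07,-0.83,0],"turn":[-0.0043,0.0097,0.0041]},{"fingers":0.1,"linear":[-0.07,-0.83,0],"turn":[-0.0043,0.0097,0.0041]},{"fingers":0.1,"linear":[-0.07,-0.83,0],"turn":[-0.0043,0.0097,0.0041]},{"fingers":0.1,"linear":[-0.07,-0.83,0],"turn":[-0.0043,0.0097,0.0041]},{"fingers":0.1,"linear":[-0.07,-0.83,0],"turn":[-0.0043,0.0097,0.0041]},{"fingers":0.1,"linear":[-0.07,-0.83,0],"turn":[-0.0043,0.0097,0.0041]}]'
python3 - <<'E'
from h import *
print(get_state()["joints"].round(2));go(cpose(.2),N=1);go(cpose(.040),N=20)
I=snapshot("wrist");cv2.imwrite("pics/w3.png",I[:,:,::-1])
E
```

```text
clock: 20.4
eef_pos: [0.5023, -0.2236, 0.2003]
tool_rot: [3.042, 0.316, -3.11]
wrist_force: [-0.5, -0.7, -1.6]
gripper_width: 0.67
finger_force: 34.8
clock: 21.4
eef_pos: [0.4885, -0.3895, 0.2001]
tool_rot: [-3.138, -0.002, -2.964]
wrist_force: [-0.3, 0.8, -0.9]
gripper_width: 0.675
finger_force: 34.8
[-0.86  0.54  1.14 -0.    1.46 -2.61]
rows 1 lin [0.055, -0.067, -0.557] turn [0.0011, -0.0003, 0.0007] mag 0.0013
rows 20 lin [0.003, -0.003, -0.428] turn [0.0001, -0.0, 0.0] mag 6.5e-05
```

View pics/w3.png

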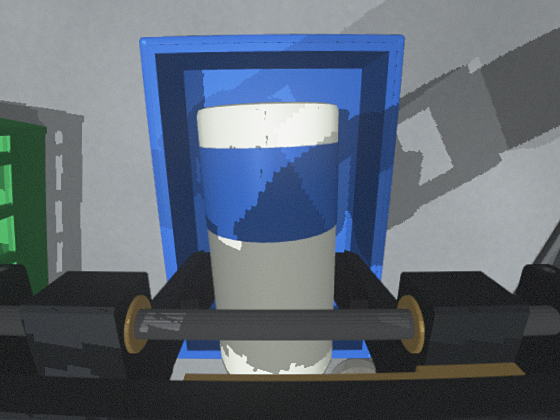

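```bash
python3 -m handwheel '[{"fingers":0.1,"linear":[0,0,-0.8],"turn":[0,0,0]},{"fingers":0.1,"linear":[0,0,-0.8],"turn":[0,0,0]},{"fingers":0.1,"linear":[0,0,-0.8],"turn":[0,0,0]},{"fingers":0.1,"linear":[0,0,-0.8],"turn":[0,0,0]},{"fingers":0.1,"linear":[0,0,-0.8],"turn":[0,0,0]},{"fingers":0.1,"linear":[0,0,-0.8],"turn":[0,0,0]},{"fingers":0.1,"linear":[0,0,-0.8],"turn":[0,0,0]},{"fingers":0.1,"linear":[0,0,-0.8],"turn":[0,0,0]},{"fingers":0.1,"linear":[0,0,-0.8],"turn":[0,0,0]},{"fingers":0.1,"linear":[0,0,-0.7],"turn":[0,0,0]}]'
python3 -m handwheel '[{"fingers":0.1,"linear":[0,0,-0.07],"turn":[0,0,0]},{"fingers":0.1,"linear":[0,0,-0.07],"turn":[0,0,0]},{"fingers":0.1,"linear":[0,0,-0.07],"turn":[0,0,0]},{"fingers":0.1,"linear":[0,0,-0.07],"turn":[0,0,0]},{"fingers":0.1,"linear":[0,0,-0.07],"turn":[0,0,0]},{"fingers":0.1,"linear":[0,0,-0.05],"turn":[0,0,0]},{"fingers":0.1,"linear":[0,0,-0.05],"turn":[0,0,0]},{"fingers":0.1,"linear":[0,0,0],"turn":[0,0,0]},{"fingers":0.1,"linear":[0,0,0],"turn":[0,0,0]},{"fingers":0.1,"linear":[0,0,0],"turn":[0,0,0]}]'
```

```text
clock: 22.45
eef_pos: [0.4885, -0.3886, 0.0413]
tool_rot: [-3.139, 0.0, -2.964]
wrist_force: [-0.3, -1.1, -1.3]
gripper_width: 0.675
finger_force: 34.8
clock: 23.45
eef_pos: [0.4885, -0.3892, 0.0331]
tool_rot: [-3.139, 0.0, -2.963]
wrist_force: [0.5, 0.1, -0.9]
gripper_width: 0.67
finger_force: 34.8
```

```bash
python3 -m handwheel '[{"fingers":0.1,"linear":[0,0,-0.05],"turn":[0,0,0]},{"fingers":0.1,"linear":[0,0,-0.05],"turn":[0,0,0]},{"fingers":0.1,"linear":[0,0,-0.05],"turn":[0,0,0]},{"fingers":0.1,"linear":[0,0,-0.04],"turn":[0,0,0]},{"fingers":0.1,"linear":[0,0,-0.04],"turn":[0,0,0]},{"fingers":0.1,"linear":[0,0,-0.03],"turn":[0,0,0]},{"fingers":0.1,"linear":[0,0,0],"turn":[0,0,0]},{"fingers":0.1,"linear":[0,0,0],"turn":[0,0,0]},{"fingers":0.1,"linear":[0,0,0],"turn":[0,0,0]},{"fingers":0.1,"linear":[0,0,0],"turn":[0,0,0]}]'
```

```text
clock: 24.45
eef_pos: [0.4885, -0.3892, 0.0279]
tool_rot: [-3.139, 0.0, -2.963]
wrist_force: [-0.2, -0.3, -1.1]
gripper_width: 0.669
finger_force: 34.8
```

```bash
python3 -m handwheel '[{"fingers":0.1,"linear":[0,0,-0.03],"turn":[0,0,0]},{"fingers":0.1,"linear":[0,0,-0.03],"turn":[0,0,0]},{"fingers":0.1,"linear":[0,0,-0.03],"turn":[0,0,0]},{"fingers":0.1,"linear":[0,0,-0.03],"turn":[0,0,0]},{"fingers":0.1,"linear":[0,0,0],"turn":[0,0,0]},{"fingers":0.1,"linear":[0,0,0],"turn":[0,0,0]},{"fingers":0.1,"linear":[0,0,0],"turn":[0,0,0]},{"fingers":0.1,"linear":[0,0,0],"turn":[0,0,0]},{"fingers":0.1,"linear":[0,0,0],"turn":[0,0,0]},{"fingers":0.1,"linear":[0,0,0],"turn":[0,0,0]}]'
```

```text
clock: 25.45
eef_pos: [0.4885, -0.3892, 0.0254]
tool_rot: [-3.139, 0.0, -2.963]
wrist_force: [0.2, 0.3, -1.3]
gripper_width: 0.672
finger_force: 34.8
```

```bash
python3 -m handwheel '[{"fingers":0.1,"linear":[0,0,-0.03],"turn":[0,0,0]},{"fingers":0.1,"linear":[0,0,-0.03],"turn":[0,0,0]},{"fingers":0.1,"linear":[0,0,-0.02],"turn":[0,0,0]},{"fingers":0.1,"linear":[0,0,-0.02],"turn":[0,0,0]},{"fingers":0.1,"linear":[0,0,0],"turn":[0,0,0]},{"fingers":0.1,"linear":[0,0,0],"turn":[0,0,0]},{"fingers":0.1,"linear":[0,0,0],"turn":[0,0,0]},{"fingers":0.1,"linear":[0,0,0],"turn":[0,0,0]},{"fingers":0.1,"linear":[0,0,0],"turn":[0,0,0]},{"fingers":0.1,"linear":[0,0,0],"turn":[0,0,0]}]'
```

```text
clock: 26.45
eef_pos: [0.4886, -0.3893, 0.0244]
tool_rot: [-3.138, 0.001, -2.963]
wrist_force: [-1.8, 2.8, 7.3]
gripper_width: 0.677
finger_force: 34.8
```

Floor contact (7 N). Release and rise.

```bash
python3 -m handwheel '[{"fingers":0.3,"linear":[0,0,0],"turn":[0,0,0]},{"fingers":0.5,"linear":[0,0,0],"turn":[0,0,0]},{"fingers":0.7,"linear":[0,0,0],"turn":[0,0,0]},{"fingers":0.9,"linear":[0,0,0],"turn":[0,0,0]},{"fingers":0.9,"linear":[0,0,0],"turn":[0,0,0]},{"fingers":0.9,"linear":[0,0,0.2],"turn":[0,0,0]},{"fingers":0.9,"linear":[0,0,0.4],"turn":[0,0,0]},{"fingers":0.9,"linear":[0,0,0.8],"turn":[0,0,0]},{"fingers":0.9,"linear":[0,0,0.8],"turn":[0,0,0]},{"fingers":0.9,"linear":[0,0,0.8],"turn":[0,0,0]}]'
python3 -m handwheel '[{"fingers":0.9,"linear":[0,0,0.9],"turn":[0,0,0]},{"fingers":0.9,"linear":[0,0,0.9],"turn":[0,0,0]},{"fingers":0.9,"linear":[0,0,0.9],"turn":[0,0,0]},{"fingers":0.9,"linear":[0,0,0.9],"turn":[0,0,0]},{"fingers":0.9,"linear":[0,0,0.9],"turn":[0,0,0]},{"fingers":0.9,"linear":[0,0,0.9],"turn":[0,0,0]},{"fingers":0.9,"linear":[0,0,0.5],"turn":[0,0,0]},{"fingers":0.9,"linear":[0,0,0],"turn":[0,0,0]},{"fingers":0.9,"linear":[0,0,0],"turn":[0,0,0]},{"fingers":0.9,"linear":[0,0,0],"turn":[0,0,0]}]'
python3 - <<'E'
from h import *
I=snapshot("scene");cv2.imwrite("pics/s4.png",I[:,:,::-1])
E
```

```text
clock: 27.45
eef_pos: [0.4886, -0.3893, 0.0848]
tool_rot: [-3.138, 0.001, -2.963]
wrist_force: [-0.3, 0.2, 0.3]
gripper_width: 0.953
finger_force: 0.0
clock: 28.45
eef_pos: [0.4883, -0.389, 0.2004]
tool_rot: [-3.141, -0.001, -2.963]
wrist_force: [-0.1, 0.3, 0.6]
gripper_width: 0.947
finger_force: 0.0
```

View pics/s4.png

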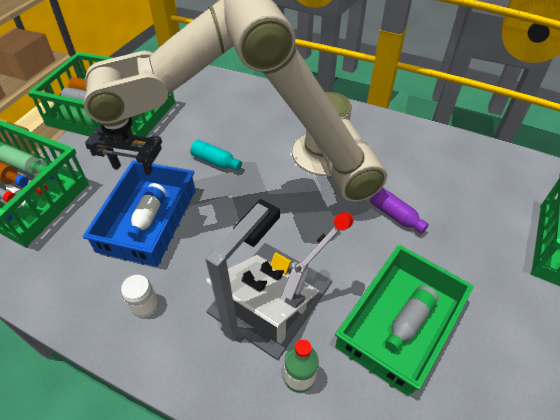

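The bottle lies flat in the blue crate (148,208), the clamp is open with its knob at (343,221), and the bystanders haven't moved.

```bash
python3 -c "
from workcell import close_job
print(close_job())"
```

```text
the job is handed in; nothing more can be done
None
```

The job is handed in at about 28.5 s, though `close_job` returned no verdict: the clamp held the bottle by itself for about a second and is open again, the bottle was lowered flat into the blue crate, and the last picture shows the other bottles and the tin where they were.

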